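# Clamp a tattoo-machine grip sleeve with a pump clamp

## Robot

A 7-joint arm with a two-finger parallel gripper is mounted at the origin on the work surface. World frame = base frame: x ahead of the robot, y to its left, z up, the work surface at z = 0. Lengths are in m, angles in rad, forces in N, time in s.
With the tool pointing down it reaches from about 0.4 to 0.925 m from the base axis. Payload 5.6 kg.
Tool frame: the origin (TCP) lies on the centre line of the jaws, within the pads' length; the fingertips stand 25 mm ahead of it and the grasp point (between the pads) lies 6 mm ahead of it (tips_ahead is the distance from the TCP to the fingertips, in m); z points along the fingers, y is the direction in which the jaws open and shut (so a half turn about z gives the same grasp; the last joint's range is limited). The gripper opens to 85 mm and grips with 20 to 120 N. Pads are 22 mm wide; open, the fingers measure 114 mm over their backs; the gripper's body (76 mm by 85 mm) begins 54 mm behind the grasp point. The pads swing forward as they close: fully open they stand 13 mm farther back than shut.
Start: joints at [1.183, 0.468, -0.012, 1.603, 0.006, 1.071, -0.056], TCP at [0.22, -0.612, 0.256] pointing down, gripper open.
Joint ranges: [-2.53, 2.53], [-0.31, 2.02], [-1.57, 1.55], [0.28, 2.44], [-1.29, 4.43], [0.15, 1.84], [-2.92, 2.92]. Speed limits (rad/s): [2.57, 2.57, 3.14, 3.14, 3.14, 3.14, 3.14].

## Interface

Orientations are given as a unit quaternion [w, x, y, z].
In Python, from workcell import * gives the robot as it stands.
- The arm moves only by the shell command python3 -m inch 'ROWS' [OPENING]. ROWS is JSON, a list of rows, each a list of 2 entries, a list of its own where there are three numbers: the shift along the tool's x, y, z in mm, then the turn, a rotation vector about the tool's x, y, z in degrees. A call has exactly 10 rows; each row is the pose to reach, as a shift and turn from the pose measured when the call began, along the tool's axes at that moment; what a row does not reach only later rows make up. A row lasts 1/10 s, in which the tool goes at most 50 mm and 8.59 degrees, less where a joint would pass 70% of its speed; a pose out of reach is approached as far as the arm can. A call with a gripper value outside its range is refused whole. OPENING is the opening, from -1 (shut) to 1 (fully open), set as the call begins (- or left out, the last holds). The fingers move at their own pace and stop on an object; the grip force is fixed at half the most. Time passes only in rows, so rows that repeat a pose let the fingers close, or fill a call up. It gives the time, the measured TCP pose, the force and the opening at its end, in the units of the state.
- state(): the state, without advancing time (a new reading comes with each control period).
- capture(name): name is "scene" or "side" or "wrist"; returns a dict with "pixels" (400x640x3 uint8, red, green, blue), "range_z" (400x640 float32, m along the optical axis (not along the pixel's ray), 0 where there is no reading), "fovy" (degrees; the focal length in pixels is half the picture's height over the tangent of half this angle, whatever the lens; pixels are square), "cx", "cy" (the principal point, pixels), "R" (3x3) and "t" (3): a world point X has camera coordinates R X + t. Camera axes: x right, y down, z forward; pixel columns grow to the right and rows downward; lengths in m; the calibration is good to about 2 mm. A picture is of the moment at which its call begins.
- job_done(): hands the job in, once; it reports no verdict.
The state is a dict: "time_s": time; "joints": joint angles; "qvel": joint speeds; "joint_torque": joint torques, N m; "eef_pos": TCP position; "tool_rot": TCP orientation; "force": force on the tool from outside, world axes, zero at the start; "ft_torque": the same for the moment, N m; "grip_width": opening from 0.0 (shut) to 1.0 (fully open).
Only numpy, scipy, OpenCV 4.12 (cv2) and the standard library are available. Lean on these libraries where they do the work, as an engineer would, in place of code of your own. Each camera call takes 0.05 s, during which the arm holds its last target. There are 200 camera calls.

## Task

Stand the blue grip sleeve on the bench clamp's steel pin, slid fully down onto its seat, and let go of it. Then pump the clamp's red trigger towards its black handle until the sprung black pad bears on the sleeve and its yellow stem is pushed in about half-way (it must show some give, but never be driven nearly to the end, which would crush the thin sleeve). Move the jaw with the trigger only, leave everything else where it stands, and finish while still holding the trigger squeezed all the way on the last stroke, so that the sleeve's set screw can be fitted.

Things in the scene. Friction and masses are not known exactly. Their poses are not given: they have to be found in the camera images.
- blue_sleeve_center (a point): centre (half-way up, on the axis) of the bright blue sleeve: a loose upright tube 60 mm tall, 30 mm outside diameter, 16 mm bore right through, 80 g, standing on the bench; its z axis is the tube's axis. It may be turned about its axis by any amount. It goes on the clamp's pin; seated, this point is 30 mm above seat.
- seat (a point): foot of the clamp's upright steel pin, on its aluminium seat (42 mm wide, 16 mm above the bench). Pin: 12 mm diameter, 50 mm tall with an 8 mm tapered tip; the sleeve has 2 mm play on it. The clamp (blue housing on a dark base plate 290 x 70 x 8 mm) is screwed down. Its axes: x level along the clamp from handle to pin (the way the pad pushes), y across, z up.
- handle_grip (a point): centre of the clamp's fixed upright black handle at the height to squeeze, 130 mm above the bench, 219 mm from the pin along the clamp's -x. The handle is 12 mm thick along the clamp's x and 28 mm wide across; its top is 151 mm above the bench. The blue housing below ends 87 mm above the bench.
- trigger_bar (a point): centre of the red trigger's level finger bar, 16 mm diameter, 34 mm long across the clamp, about 129 mm above the bench on an arm hinged 50 mm below; on the pin side of the handle. Bar and handle together measure 53 mm overall along the clamp at rest, 33 mm squeezed home. Squeeze from above, one finger behind the handle, one in front of the bar.
- trigger (a joint): rad: 0 at rest (a spring returns it when let go), 0.40 squeezed fully home on its stop, short of touching the handle. It takes 8 to 20 N at the bar. Each full squeeze from rest drives the jaw on 10 mm (one ratchet tooth; the first third of the stroke is idle; the very first squeeze may drive less); it must return fully to bite anew. Friction holds the jaw where it was left.
- rod (a joint): how far the jaw (rod and blue jaw block, 30 mm wide, top 60 mm above the bench) has been driven towards the pin, m: 0 fully back, 0.075 at most. The free pad's face is 0.055 m minus this value from a sleeve centred on the pin. Moved by the trigger only.
- pad (a joint): how far the sprung black pad has been pushed back into the jaw, m: 0 free (20 mm of yellow stem visible behind the pad), 0.020 fully in. Spring 450 N per m, so 0.010 means 4.5 N on the sleeve. Wanted 0.003 to 0.0165; above 0.018 the sleeve is crushed.
- pad_face (a point): centre of the face of the black pad (28 mm wide, 24 mm high), 45 mm above the bench, facing the pin along the clamp's x.
- copper_sleeve_center (a point): centre of a copper-coloured sleeve, same outside (30 x 60 mm) but with a narrow bore of 9 mm; leave it alone.
- black_sleeve_center (a point): centre of a black sleeve, same outside (30 x 60 mm) but with a narrow bore of 9 mm; leave it alone.
- ink_red: red ink bottle, 36 mm across, 100 mm tall, origin at its foot; leave it alone.
- ink_green: green ink bottle, 36 mm across, 100 mm tall, origin at its foot; leave it alone.
- ink_black: black ink bottle, 36 mm across, 100 mm tall, origin at its foot; leave it alone.
- jar: glass jar with a steel lid, 70 mm across, 90 mm tall, origin at its foot; leave it alone.
- tattoo_machine: tattoo machine lying on the bench, about 155 x 65 x 24 mm, origin underneath between its coils; leave it alone.
- screwdriver: yellow screwdriver lying on the bench, 160 mm long, origin underneath its middle; leave it alone.
Mind the look-alikes: they are no part of the job. Of the things that look like the part that bears blue_sleeve_center, the larger one is meant.

How it is judged:
On the way, in this order (a step that is already met when the one before it is completed fails the run):
1. the blue sleeve stands on the pin, fully down on its seat, and is let go (horizontal distance between blue_sleeve_center and seat below 0.005 m and z of blue_sleeve_center in the frame of seat between 0.026 and 0.0335 m and angle between blue_sleeve_center's own z axis and vertical below 0.1 rad and contact force between the fingers and blue_sleeve below 0.2 N), for 0.2 s.
2. the pad, driven by the trigger, bears on the sleeve (value of joint pad between 0.003 and 0.0165 m and contact force between pad and blue_sleeve above 1.2 N and horizontal distance between blue_sleeve_center and seat below 0.005 m and z of blue_sleeve_center in the frame of seat between 0.026 and 0.0335 m and angle between blue_sleeve_center's own z axis and vertical below 0.1 rad), for 0.2 s.
At the end, for the whole second after the job is handed in: the blue sleeve is upright on the pin (within 5 mm of its centre, fully down within 3.5 mm), untouched by the fingers; the pad presses on it, pushed in by 3 to 16.5 mm; and the fingers hold the trigger squeezed beyond 0.33 rad (all of step 2 and value of joint trigger above 0.33 rad and contact force between the fingers and trigger above 1 N and contact force between the fingers and blue_sleeve below 0.2 N); the arm keeps its last pose, push and grip.
It fails at once if the sleeve is crushed: the pad presses it with more than 10 N or is pushed in beyond 18 mm (contact force between pad and blue_sleeve above 10 N or value of joint pad above 0.018 m).
It fails at once if the robot pushes the jaw or its pad directly (more than 4 N) (contact force between any of the fingers, the arm and rod above 4 N or contact force between any of the fingers, the arm and pad above 4 N).
It fails at once if another thing is moved more than 30 mm (distance of any of copper_sleeve_center, black_sleeve_center, ink_red, ink_green, ink_black, jar, tattoo_machine, screwdriver from where it was at the start of the episode above 0.03 m).
It also fails if it takes over 64 s, if anything falls off the work surface, if the arm or the gripper's body presses on something with over 40 N, if the wrist force passes 120 N, or if a joint passes its speed limit or range.

## Working session

There is one attempt and no reset: what is moved stays moved. The work goes in short steps, Python scripts to look and compute and a shell command to move; the robot and the scene stay as the last step left them, time stands still between calls to the robot, and variables do not carry over. Pictures are saved under pics/ and viewed, about 8 in all and at most 12, crops included, and the job is handed in when it is done.

```bash
mkdir -p pics
cat > h.py <<'E'
from workcell import *
import numpy as np, cv2
def cam(n):
    c=capture(n); c['f']=200/np.tan(np.radians(c['fovy'])/2); return c
def pts(c):
    v,u=np.mgrid[0:400,0:640]; z=c['range_z']
    P=np.stack([(u-c['cx'])/c['f']*z,(v-c['cy'])/c['f']*z,z],-1)
    return (P-c['t'])@c['R']
def ray(c,u,v,h):
    d=c['R'].T@np.array([(u-c['cx'])/c['f'],(v-c['cy'])/c['f'],1]); o=-c['R'].T@c['t']
    return o+d*(h-o[2])/d[2]
def proj(c,X):
    p=c['R']@X+c['t']; return p[:2]/p[2]*c['f']+[c['cx'],c['cy']]
def save(c,n): cv2.imwrite(f'pics/{n}.png',c['pixels'][:,:,::-1])
E
python3 - <<'E'
from h import *
for n in('scene','side'):
    c=cam(n); save(c,n+'0'); np.save(n+'.npy',c,allow_pickle=True); print(n,-c['R'].T@c['t'],c['R'][2])
print(state())
E
```

```text
scene [ 1.26771427 -0.81138393  0.81435228] [-0.5561794   0.58520316 -0.59008622]
side [-0.21886348  0.63830544  1.04507174] [ 0.55682249 -0.5074039  -0.65763972]
{'time_s': 0.1, 'joints': array([ 1.18298318,  0.46829285, -0.01158334,  1.60353729,  0.00600223,
        1.071402  , -0.05631615]), 'qvel': array([-0.00065899, -0.00250193, -0.0014367 , -0.0019415 , -0.0008616 ,
        0.00047852,  0.00058371]), 'joint_torque': array([ 1.19809156e-03, -5.33514869e+01,  2.16248160e-02, -2.51964748e+01,
        1.14063252e-02,  4.34107234e-03, -2.09663267e-05]), 'eef_pos': array([ 0.2194855 , -0.61132833,  0.25542873]), 'tool_rot': array([-7.77477573e-04,  9.85182756e-01,  1.71505954e-01, -1.99621346e-04]), 'force': array([ 0.31672148,  0.32990258, -0.02153587]), 'ft_torque': array([0.02407886, 0.01631017, 0.01044561]), 'grip_width': 1.0030300910632446}
```

View pics/scene0.png

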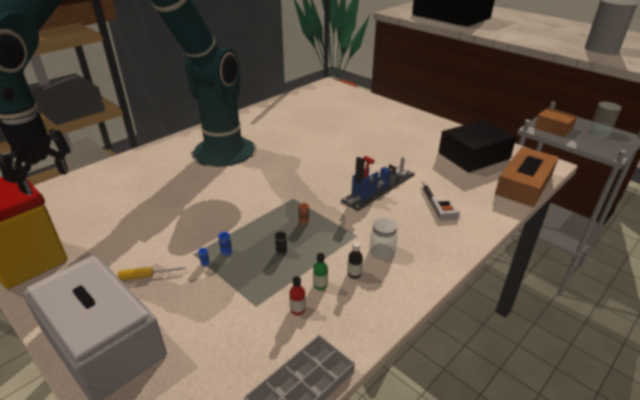

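View pics/side0.png

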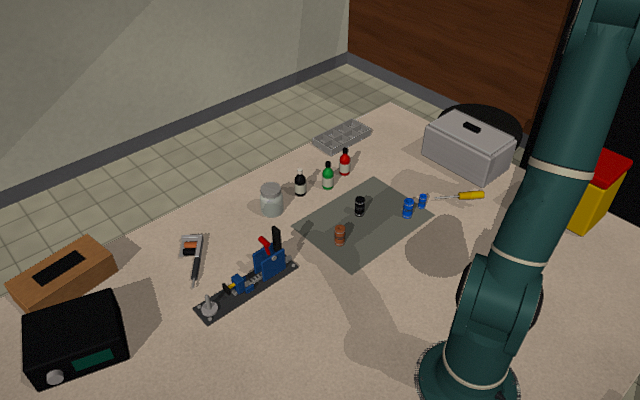

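Scene view: two blue tubes, at (225,243) and a smaller one at (204,257). In the side view they are at (408,208) and (422,200). The larger one should be the 30×60 sleeve. The clamp is at side (245,285), with its pin at about (209,303) and its handle at about (277,238). I'll measure both.

```bash
cat > m.py <<'E'
from h import *
for n in('scene','side'):
    c=np.load(n+'.npy',allow_pickle=True).item(); P=pts(c); hsv=cv2.cvtColor(c['pixels'],cv2.COLOR_RGB2HSV)
    H,S,V=[hsv[...,i].astype(int) for i in range(3)]
    ok=(P[...,2]>.004)&(P[...,2]<.2)&(P[...,0]>0)&(P[...,0]<1.2)&(abs(P[...,1])<.9)
    for name,m in(('blue',(H>105)&(H<130)&(S>120)&(V>50)),('red',((H<6)|(H>174))&(S>170)),('yellow',(H>20)&(H<32)&(S>150))):
        k,L,st,ce=cv2.connectedComponentsWithStats((m&ok).astype(np.uint8))
        for i in range(1,k):
            if st[i,4]<8: continue
            q=P[L==i]; print(n,name,ce[i].round(),st[i,:5],'med',np.median(q,0).round(3),'min',q.min(0).round(3),'max',q.max(0).round(3))
    print(n, 'heights at tube')
E
python3 m.py
python3 - <<'E'
from h import *
c=np.load('side.npy',allow_pickle=True).item(); d=np.load('scene.npy',allow_pickle=True).item()
a=cv2.resize(c['pixels'][215:330,185:305],None,fx=5,fy=5,interpolation=2)
b=cv2.resize(c['pixels'][185:225,390:435],None,fx=4,fy=4,interpolation=2)
e=cv2.resize(d['pixels'][225:275,190:240],None,fx=4,fy=4,interpolation=2)
im=np.zeros((600,800,3),np.uint8); im[:575,:600]=a; im[:160,610:790]=b; im[200:400,600:800]=e
cv2.imwrite('pics/crop1.png',im[:,:,::-1])
E
```

```text
scene blue [386. 170.] [383 168   6   5  19] med [0.553 0.22  0.058] min [0.542 0.21  0.054] max [0.563 0.229 0.063]
scene blue [225. 242.] [219 232  12  22 194] med [ 0.462 -0.33   0.042] min [ 0.436 -0.341  0.006] max [ 0.469 -0.312  0.061]
scene blue [203. 256.] [199 249   9  16 104] med [ 0.456 -0.392  0.034] min [ 0.44  -0.401  0.004] max [ 0.461 -0.38   0.045]
scene red [368. 160.] [365 157   8   6  26] med [0.55  0.131 0.132] min [0.537 0.126 0.124] max [0.563 0.135 0.136]
scene red [365. 173.] [364 169   3   7  13] med [0.549 0.124 0.088] min [0.544 0.116 0.08 ] max [0.554 0.128 0.103]
scene red [ 21. 209.] [  0 197  43  23 250] med [ 0.196 -0.675  0.193] min [ 0.191 -0.72   0.185] max [ 0.203 -0.627  0.2  ]
scene red [297. 293.] [291 286  13  14 152] med [ 0.739 -0.338  0.066] min [ 0.724 -0.349  0.052] max [ 0.749 -0.322  0.086]
scene yellow [  1. 225.] [  0 223   4   6  10] med [ 0.193 -0.723  0.17 ] min [ 0.191 -0.725  0.165] max [ 0.197 -0.721  0.175]
scene yellow [ 22. 239.] [ 19 236   7   7  14] med [ 0.194 -0.7    0.117] min [ 0.189 -0.707  0.109] max [ 0.198 -0.692  
[... 2227 characters left out ...]
2  0.008] min [ 0.709 -0.329  0.005] max [ 0.719 -0.316  0.017]
side red [599. 184.] [590 179  21  10  81] med [ 0.062 -0.624  0.192] min [ 0.042 -0.635  0.183] max [ 0.088 -0.617  0.2  ]
side red [265. 244.] [258 236  12  19  95] med [0.541 0.139 0.132] min [0.526 0.128 0.08 ] max [0.564 0.147 0.139]
side yellow [593. 207.] [ 567  172   60   64 1470] med [ 0.055 -0.628  0.1  ] min [ 0.041 -0.769  0.005] max [ 0.096 -0.618  0.19 ]
side yellow [471. 195.] [458 191  26   8 181] med [ 0.365 -0.528  0.021] min [ 0.339 -0.564  0.007] max [ 0.4   -0.494  0.03 ]
side yellow [231. 286.] [228 283   7   6  25] med [0.545 0.249 0.047] min [0.534 0.241 0.043] max [0.55  0.261 0.056]
side heights at tube
```

View pics/crop1.png

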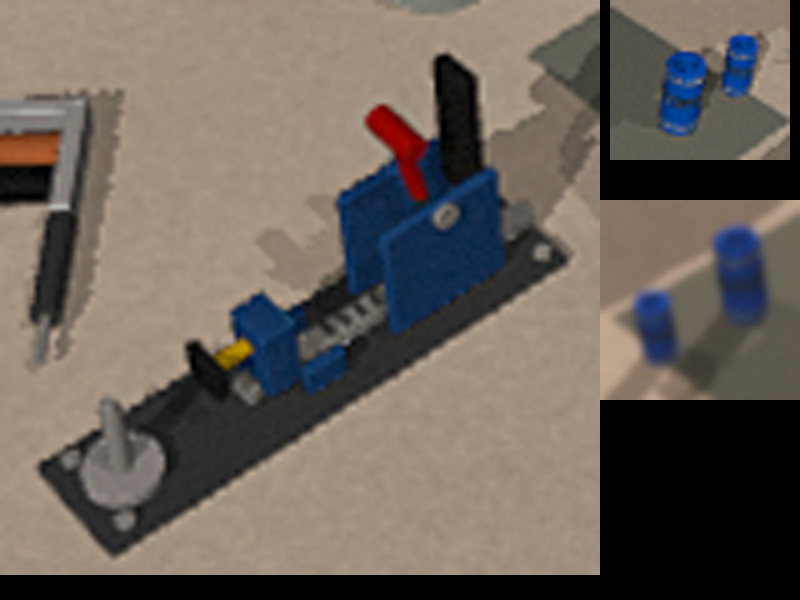

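The crop confirms it: the larger tube, at scene (225,243) / side (408,208), is 60 mm tall at about (0.452,-0.324). The smaller one is only 45 mm tall. Next I'll work out the clamp geometry.

Run:
```python
from h import *
c=np.load('side.npy',allow_pickle=True).item()
g=lambda x,y,h:ray(c,185+x/5-.4,215+y/5-.4,h)
print('tip',g(108,402,.066),'foot',g(122,462,.016),'htop',g(455,66,.151))
for n,p in(('pinend L',(40,467)),('pinend R',(115,555)),('handle R',(570,258))): print(n,g(*p,.008))
a=g(115,555,.008);b=g(570,258,.008); print(np.linalg.norm(a-b)); d=(a-b)/np.linalg.norm(a-b); print(d,np.degrees(np.arctan2(d[1],d[0])))
for n in('scene','side'):
    c=np.load(n+'.npy',allow_pickle=True).item();P=pts(c);m=(P[...,2]>.056)&(P[...,2]<.066)&(abs(P[...,0]-.45)<.03)&(abs(P[...,1]+.325)<.03)
    q=P[m]; print(n,q.mean(0),q.min(0),q.max(0))
```

```text
tip [0.54611587 0.31759052 0.066     ] foot [0.54826445 0.31658392 0.016     ] htop [0.54549456 0.09796286 0.151     ]
pinend L [0.57912908 0.34629787 0.008     ]
pinend R [0.50901479 0.34714874 0.008     ]
handle R [0.5077126 0.0585389 0.008    ]
0.2886127781851118
[0.00451189 0.99998982 0.        ] 89.74148673874404
scene [ 0.45408224 -0.32656559  0.05812775] [ 0.43786241 -0.34103986  0.056053  ] [ 0.46674052 -0.31169125  0.06094968]
side [ 0.44920532 -0.32202598  0.05951361] [ 0.43502258 -0.33921431  0.05664751] [ 0.46401168 -0.30712038  0.06502017]
```

```bash
python3 -m inch '[[[40,-24,0],[0,0,-8]],[[80,-48,0],[0,0,-16]],[[120,-72,0],[0,0,-24]],[[160,-96,0],[0,0,-32]],[[200,-120,0],[0,0,-40]],[[240,-145,0],[0,0,-48]],[[275,-170,0],[0,0,-56]],[[315,-191,0],[0,0,-64]],[[315,-191,0],[0,0,-70.2]],[[315,-191,0],[0,0,-70.2]]]' 1
python3 - <<'E'
from h import *
c=cam('wrist'); save(c,'w1'); np.save('w1.npy',c,allow_pickle=True); s=state(); print(s['eef_pos'],s['tool_rot'],s['force'],-c['R'].T@c['t'],c['R'][2])
E
```

```text
time_s: 1.1
eef_pos: [0.452, -0.3238, 0.2553]
tool_rot: [-0.001, 0.706, 0.708, 0.0]
force: [0.3, -0.7, -0.4]
grip_width: 0.999
[ 0.45105881 -0.32516751  0.25527392] [-1.17905534e-03  7.08166198e-01  7.06044789e-01  4.86562721e-05] [ 0.17306784 -0.21646391 -0.707048  ] [ 0.45083502 -0.2394659   0.37350346] [-8.18453772e-04 -3.22494818e-01 -9.46570875e-01]
```

View pics/w1.png

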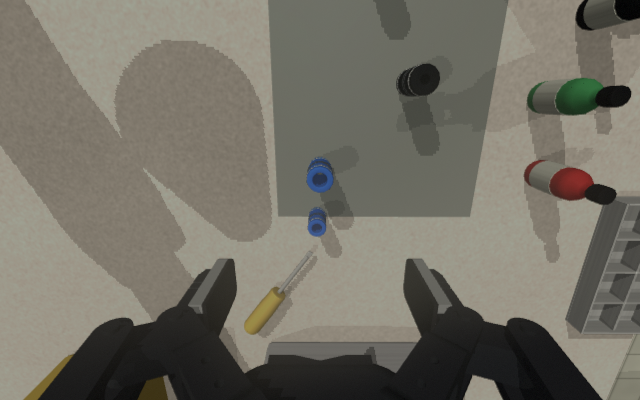

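The wrist view shows the large blue sleeve's rim at about (320,180), the small one at (317,225), and a clear path for both fingers.

Run:
```python
from h import *
c=np.load('w1.npy',allow_pickle=True).item(); P=pts(c); hsv=cv2.cvtColor(c['pixels'],cv2.COLOR_RGB2HSV)
m=(hsv[...,0]>105)&(hsv[...,0]<130)&(hsv[...,1]>120); m[200:]=0
v,u=np.nonzero(m); print(u.min(),u.max(),v.min(),v.max())
z=P[...,2]; t=m&(z>.055)&(z<.066); v,u=np.nonzero(t); e=cv2.fitEllipse(cv2.convexHull(np.c_[u,v].astype(np.float32))); print(e, ray(c,*e[0],.06), P[t].mean(0))
```

```text
307 637 5 191
((472.102783203125, 97.79383850097656), (71.57268524169922, 373.6678466796875), 62.11129379272461) [ 0.60284798 -0.23744845  0.06      ] [ 0.45607014 -0.31809827  0.06000553]
```

Run:
```python
from h import *
c=np.load('w1.npy',allow_pickle=True).item(); P=pts(c); hsv=cv2.cvtColor(c['pixels'],cv2.COLOR_RGB2HSV)
m=(hsv[...,0]>105)&(hsv[...,0]<130)&(hsv[...,1]>120); m[200:]=0;m[:,:300]=0;m[:,345:]=0
z=P[...,2]
for lo,hi in((.05,.07),(.057,.063)):
  t=m&(z>lo)&(z<hi); v,u=np.nonzero(t); e=cv2.fitEllipse(cv2.convexHull(np.c_[u,v].astype(np.float32))); print(e, ray(c,*e[0],.06), P[t].mean(0),P[t].min(0),P[t].max(0))
```

```text
((319.569580078125, 178.74595642089844), (25.78260612487793, 26.125385284423828), 128.45704650878906) [ 0.45041837 -0.32143499  0.06      ] [ 0.45050709 -0.32157601  0.05976584] [ 0.43663661 -0.33549836  0.05059009] [ 0.46414529 -0.30772657  0.06220991]
((319.5499267578125, 178.8776397705078), (25.495586395263672, 26.104860305786133), 111.71273040771484) [ 0.45039727 -0.32158342  0.06      ] [ 0.45039128 -0.32147009  0.06017522] [ 0.43663661 -0.33549836  0.05721037] [ 0.46414529 -0.30772657  0.06220991]
```

```bash
python3 -m inch '[[[1,-1,25],[0,0,0]],[[2,-1,50],[0,0,0]],[[2,-1,80],[0,0,0]],[[2,-1,110],[0,0,0]],[[2,-1,140],[0,0,0]],[[2,-1,165],[0,0,0]],[[2,-1,185],[0,0,0]],[[2,-1,200],[0,0,0]],[[2,-1,207],[0,0,0]],[[2,-1,207],[0,0,0]]]' 1
python3 -m inch '[[[0,0,0],[0,0,0]],[[0,0,0],[0,0,0]],[[0,0,0],[0,0,0]],[[0,0,0],[0,0,0]],[[0,0,0],[0,0,0]],[[0,0,0],[0,0,0]],[[0,0,0],[0,0,0]],[[0,0,0],[0,0,0]],[[0,0,0],[0,0,0]],[[0,0,0],[0,0,0]]]' -1
python3 -c "
from h import *
print(state())"
```

```text
time_s: 2.15
eef_pos: [0.449, -0.3231, 0.0476]
tool_rot: [-0.002, 0.709, 0.705, -0.0]
force: [0.1, 0.1, 0.9]
grip_width: 0.999
time_s: 3.15
eef_pos: [0.4496, -0.3235, 0.0484]
tool_rot: [-0.001, 0.709, 0.705, -0.0]
force: [-0.3, -0.8, 6.9]
grip_width: 0.329
{'time_s': 3.15, 'joints': array([ 0.79196619,  0.63302641, -0.29071052,  1.94486284,  0.3013066 ,
        0.60765962,  0.30024431]), 'qvel': array([-0.0002796 , -0.00094415,  0.00114841,  0.00157797,  0.00038958,
       -0.00010163,  0.00015705]), 'joint_torque': array([-1.11976066e-01, -4.81497324e+01, -3.98652300e+00, -1.43991047e+01,
        1.53610529e-02, -1.58805773e-01,  3.11617965e-03]), 'eef_pos': array([ 0.44957196, -0.32352993,  0.04839248]), 'tool_rot': array([-1.07921223e-03,  7.08816686e-01,  7.05391881e-01, -1.88336763e-04]), 'force': array([-0.32921482, -0.82846375,  6.92435628]), 'ft_torque': array([0.05350143, 0.06748595, 0.01433226]), 'grip_width': 0.32886085057531034}
```

```bash
python3 -m inch '[[[0,0,-20],[0,0,0]],[[0,0,-60],[0,0,0]],[[0,0,-105],[0,0,0]],[[0,0,-150],[0,0,0]],[[20,3,-180],[0,0,0]],[[60,10,-190],[0,0,0]],[[105,16,-190],[0,0,0]],[[150,23,-190],[0,0,0]],[[195,30,-190],[0,0,0]],[[240,36,-190],[0,0,0]]]'
python3 -m inch '[[[40,7,0],[0,0,0]],[[80,14,0],[0,0,0]],[[120,21,0],[0,0,0]],[[160,28,0],[0,0,0]],[[200,35,0],[0,0,0]],[[240,42,0],[0,0,0]],[[280,49,0],[0,0,0]],[[310,55,0],[0,0,0]],[[330,60,0],[0,0,0]],[[340,60,0],[0,0,0]]]'
cat > w.py <<'E'
import sys
from h import *
n=sys.argv[1]
c=cam('wrist'); save(c,n); np.save(n+'.npy',c,allow_pickle=True); s=state(); print(s['eef_pos'],s['tool_rot'],s['force'],s['grip_width'],s['joints'].round(2))
E
python3 w.py w2
```

```text
time_s: 4.15
eef_pos: [0.4867, -0.0822, 0.2386]
tool_rot: [-0.001, 0.709, 0.705, -0.0]
force: [0.6, 0.2, -0.8]
grip_width: 0.327
time_s: 5.15
eef_pos: [0.548, 0.2597, 0.2383]
tool_rot: [-0.002, 0.708, 0.706, -0.0]
force: [-0.8, -0.1, -0.9]
grip_width: 0.324
[0.54749782 0.26042423 0.23836049] [-1.92603991e-03  7.07739998e-01  7.06470341e-01 -2.07204583e-04] [-0.04111766  2.40416442 -0.40790095] 0.3287920780711069 [-0.06  0.49 -0.59  1.7   0.3   1.04 -0.75]
```

View pics/w2.png

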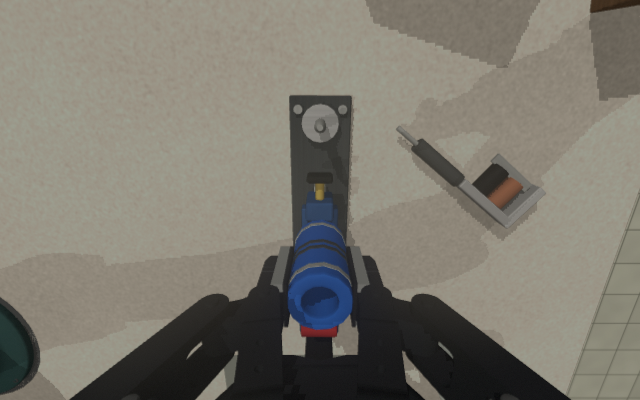

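The held sleeve's rim is at about (322,303), the seat disc at (320,124) with the pin in it, and the pad at (320,178). Sleeve and pin are in the same camera view, so I can measure one relative to the other.

Run:
```python
from h import *
c=np.load('w2.npy',allow_pickle=True).item(); P=pts(c); z=P[...,2]; hsv=cv2.cvtColor(c['pixels'],cv2.COLOR_RGB2HSV)
b=(hsv[...,0]>105)&(hsv[...,0]<130)&(hsv[...,1]>120)
t=b&(z>.235)&(z<.265); t[:,:270]=0;t[:,370:]=0; print('rim z',np.median(z[t]),np.percentile(z[t],[5,95]),P[t&(z>.245)].mean(0))
v,u=np.nonzero(t&(z>np.median(z[t])-.004)); e=cv2.fitEllipse(cv2.convexHull(np.c_[u,v].astype(np.float32))); print(e,ray(c,*e[0],.25))
q=c['range_z']; 
for y0 in(296,304): print([round(float(x),3) for x in z[y0,285:360:5]])
R=(slice(95,150),slice(290,350)); g=np.zeros_like(b);g[R]=1
d=g&(z>.012)&(z<.022)&(hsv[...,2]>110); v,u=np.nonzero(d); e=cv2.fitEllipse(cv2.convexHull(np.c_[u,v].astype(np.float32))); print('seat',e,ray(c,*e[0],.016),P[d].mean(0),P[d].min(0),P[d].max(0))
p=g&(z>.056)&(z<.08); print('pin tip',p.sum(),P[p].mean(0),z[g].max()); p=g&(z>.03)&(z<.08); print('pin',p.sum(),P[p].mean(0))
p=(z>.09)&(z<.16)&(abs(P[...,1]-.1)<.08)&(abs(P[...,0]-.546)<.05); print('handle/bar',p.sum())
a=cv2.resize(c['pixels'][90:210,270:370],None,fx=5,fy=5,interpolation=2); cv2.imwrite('pics/c2.png',a[:,:,::-1])
```

```text
rim z 0.24948970342481 [0.23678523 0.25085064] [0.54693493 0.26295241 0.2494028 ]
((319.537841796875, 298.1844787597656), (61.71196365356445, 67.37554168701172), 95.78772735595703) [0.5467852  0.26343908 0.25      ]
[0.252, 0.25, 0.251, 0.25, 0.239, 0.236, 0.236, 0.233, 0.235, 0.237, 0.241, 0.249, 0.25, 0.25, 0.252]
[0.251, 0.25, 0.25, 0.25, 0.245, 0.242, 0.241, 0.242, 0.241, 0.243, 0.246, 0.25, 0.251, 0.249, 0.251]
seat ((319.9629821777344, 119.60152435302734), (38.622806549072266, 60.310054779052734), 90.4286880493164) [0.54649759 0.32275735 0.016     ] [0.54553112 0.32159796 0.01632674] [0.51767518 0.29916687 0.01200738] [0.57545849 0.33927031 0.01946091]
pin tip 115 [0.54623257 0.31917118 0.0631111 ] 0.3563843398401003
pin 129 [0.54624063 0.31964404 0.06109329]
handle/bar 898
```

View pics/c2.png

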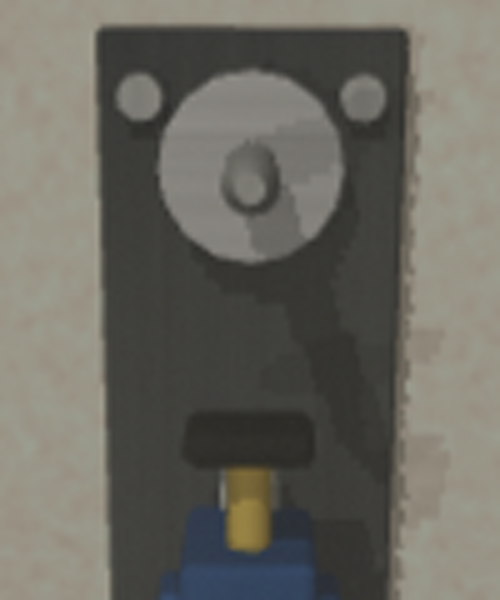

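Run:
```python
from h import *
c=np.load('w2.npy',allow_pickle=True).item()
print('seat',ray(c,319.8,122.6,.016),'tip',ray(c,319.6,126.6,.066),'pad',ray(c,319.8,171.6,.057))
b=(lambda h:(h[...,0]>105)&(h[...,0]<130)&(h[...,1]>120))(cv2.cvtColor(c['pixels'],cv2.COLOR_RGB2HSV))
z=pts(c)[...,2]; t=b&(z>.244)&(z<.256);t[:,:270]=0;t[:,370:]=0; v,u=np.nonzero(t); print(u.min(),u.max(),v.min(),v.max()); print([ray(c,320,x,.25)[1] for x in(v.min(),v.max())],[ray(c,x,298,.25)[0] for x in(u.min(),u.max())])
```

```text
seat [0.54630932 0.31952298 0.016     ] tip [0.54626932 0.31941813 0.066     ] pad [0.54633408 0.27328472 0.057     ]
288 352 267 328
[np.float64(0.278732655355647), np.float64(0.24761052259116045)] [np.float64(0.533270538224351), np.float64(0.5606837713487088)]
```

```bash
python3 -m inch '[[[15,0,0],[0,0,0]],[[35,0,0],[0,0,0]],[[50,-0.5,0],[0,0,0]],[[56,-0.5,10],[0,0,0]],[[56,-0.5,35],[0,0,0]],[[56,-0.5,65],[0,0,0]],[[56,-0.5,90],[0,0,0]],[[56,-0.5,103],[0,0,0]],[[56,-0.5,108],[0,0,0]],[[56,-0.5,108],[0,0,0]]]'
python3 - <<'E'
from h import *
s=state();print(s['eef_pos'],s['force'])
c0=np.load('side.npy',allow_pickle=True).item()
c=cam('side'); np.save('s2.npy',c,allow_pickle=True)
P=pts(c); z=P[...,2]; h=cv2.cvtColor(c['pixels'],cv2.COLOR_RGB2HSV); b=(h[...,0]>105)&(h[...,0]<130)&(h[...,1]>120)
t=b&(P[...,1]>.28)&(P[...,1]<.36)&(z>.07); v,u=np.nonzero(t); print(u.min(),u.max(),v.min(),v.max(),P[t].min(0),P[t].max(0))
d=cam('wrist'); np.save('w3.npy',d,allow_pickle=True)
A=[cv2.resize(x['pixels'][225:325,170:270],None,fx=4,fy=4,interpolation=2) for x in(c0,c)]
cv2.imwrite('pics/s2.png',np.hstack(A)[:,:,::-1])
E
```

```text
time_s: 6.2
eef_pos: [0.5468, 0.3165, 0.1302]
tool_rot: [-0.002, 0.708, 0.706, -0.0]
force: [-0.7, 0.8, -0.3]
grip_width: 0.327
[0.54681708 0.3165165  0.13024536] [-0.70568588  0.79542082 -0.29344822]
176 217 236 295 [0.48126202 0.29171621 0.08161979] [0.58728462 0.35263082 0.28015942]
```

View pics/s2.png

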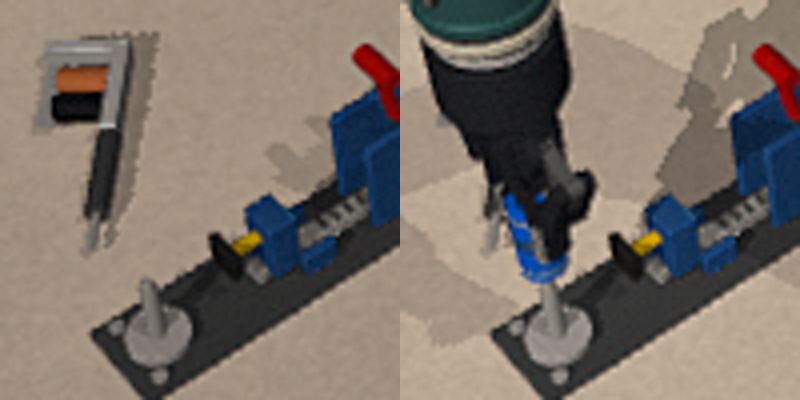

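Side crop: the sleeve's axis at about (544,268) lines up with the extended pin line at (545,266). I'll lower it.

```bash
python3 -m inch '[[[0,0,4],[0,0,0]],[[0,0,8],[0,0,0]],[[0,0,12],[0,0,0]],[[0,0,15],[0,0,0]],[[0,0,18],[0,0,0]],[[0,0,21],[0,0,0]],[[0,0,24],[0,0,0]],[[0,0,27],[0,0,0]],[[0,0,30],[0,0,0]],[[0,0,30],[0,0,0]]]'
```

```text
time_s: 7.3
eef_pos: [0.5471, 0.317, 0.1011]
tool_rot: [-0.002, 0.708, 0.706, 0.0]
force: [0.1, 0.2, -1.7]
grip_width: 0.326
```

```bash
python3 -m inch '[[[0,0,4],[0,0,0]],[[0,0,8],[0,0,0]],[[0,0,13],[0,0,0]],[[0,0,18],[0,0,0]],[[0,0,23],[0,0,0]],[[0,0,27],[0,0,0]],[[0,0,31],[0,0,0]],[[0,0,34],[0,0,0]],[[0,0,36],[0,0,0]],[[0,0,36],[0,0,0]]]'
```

```text
time_s: 8.3
eef_pos: [0.5469, 0.3171, 0.0648]
tool_rot: [-0.002, 0.708, 0.706, 0.0]
force: [0.5, 0.1, -1.2]
grip_width: 0.33
```

```bash
python3 -m inch '[[[0,0,1],[0,0,0]],[[0,0,1],[0,0,0]],[[0,0,0],[0,0,0]],[[0,0,0],[0,0,0]],[[0,0,0],[0,0,0]],[[0,0,0],[0,0,0]],[[0,0,0],[0,0,0]],[[0,0,0],[0,0,0]],[[0,0,0],[0,0,0]],[[0,0,0],[0,0,0]]]' 1
python3 -m inch '[[[0,0,-10],[0,0,0]],[[0,0,-25],[0,0,0]],[[0,0,-45],[0,0,0]],[[0,0,-75],[0,0,0]],[[0,0,-110],[0,0,0]],[[0,0,-145],[0,0,0]],[[-10,0,-170],[0,0,0]],[[-40,0,-170],[0,0,0]],[[-60,0,-170],[0,0,0]],[[-60,0,-170],[0,0,0]]]'
python3 w.py w4
python3 - <<'E'
from h import *
c=np.load('w4.npy',allow_pickle=True).item()
P=pts(c);z=P[...,2]; h=cv2.cvtColor(c['pixels'],cv2.COLOR_RGB2HSV); b=(h[...,0]>105)&(h[...,0]<130)&(h[...,1]>120)
t=b&(abs(P[...,1]-.318)<.025)&(abs(P[...,0]-.546)<.025)&(z>.066); print(t.sum(),P[t].mean(0),P[t].min(0),P[t].max(0))
d=(z>.1)&(z<.17)&(P[...,1]<.2)&(P[...,1]>.05)&(abs(P[...,0]-.546)<.03); print('handle px',d.sum(),P[d].mean(0) if d.any() else 0)
E
```

```text
time_s: 9.3
eef_pos: [0.5469, 0.3171, 0.0648]
tool_rot: [-0.002, 0.708, 0.706, 0.0]
force: [0.6, 0.5, -1.2]
grip_width: 1.002
time_s: 10.3
eef_pos: [0.5483, 0.2532, 0.2362]
tool_rot: [-0.0, 0.709, 0.705, 0.0]
force: [0.3, -0.4, 0.4]
grip_width: 1.002
[0.54784619 0.25523809 0.23611102] [-0.0011381   0.70870484  0.70550381  0.00072209] [-0.01500424 -0.34965131  0.61600234] 1.001816508745092 [-0.05  0.49 -0.59  1.71  0.3   1.04 -0.74]
584 [0.54555327 0.31835546 0.07700483] [0.53114449 0.30430424 0.06708678] [0.55955507 0.33762268 0.35425712]
handle px 1472 [0.54481987 0.12416402 0.12680754]
```

View pics/w4.png

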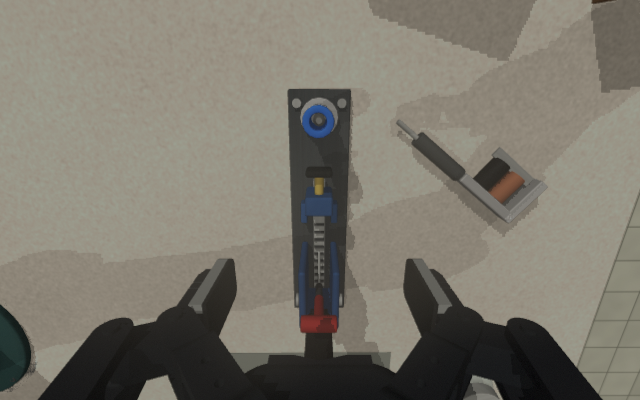

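The sleeve stands on the pin: its rim is at (318,120), top height 77 mm against 76 expected. The trigger bar shows at (318,324). Next I'll turn 90° and go above the handle.

```bash
python3 -m inch '[[[-15,0,0],[0,0,-8]],[[-30,0,0],[0,0,-16]],[[-45,0,0],[0,0,-24]],[[-60,0,0],[0,0,-32]],[[-75,0,0],[0,0,-40]],[[-90,-1,0],[0,0,-48]],[[-105,-1,0],[0,0,-56]],[[-120,-2,0],[0,0,-64]],[[-135,-2,0],[0,0,-72]],[[-144,-2,0],[0,0,-80]]]'
python3 -m inch '[[[0,0,0],[0,0,-8]],[[0,0,0],[0,0,-10]],[[0,0,0],[0,0,-10]],[[0,0,0],[0,0,-10]],[[0,0,0],[0,0,-10]],[[0,0,0],[0,0,-10]],[[0,0,0],[0,0,-10]],[[0,0,0],[0,0,-10]],[[0,0,0],[0,0,-10]],[[0,0,0],[0,0,-10]]]'
python3 w.py w5
python3 - <<'E'
from h import *
c=np.load('w5.npy',allow_pickle=True).item(); P=pts(c); z=P[...,2]; h=cv2.cvtColor(c['pixels'],cv2.COLOR_RGB2HSV)
near=(abs(P[...,0]-.546)<.04)&(P[...,1]>.06)&(P[...,1]<.17)
r=near&((h[...,0]<8)|(h[...,0]>172))&(h[...,1]>150)&(z>.115); print('bar',r.sum(),P[r].mean(0),P[r].min(0),P[r].max(0))
k=near&(z>.146)&(z<.156)&(h[...,2]<80); print('handle top',k.sum(),P[k].mean(0),P[k].min(0),P[k].max(0))
E
```

```text
time_s: 11.35
eef_pos: [0.5455, 0.1114, 0.2366]
tool_rot: [0.0, 0.086, 0.996, 0.001]
force: [0.2, -0.1, -0.0]
grip_width: 1.0
time_s: 12.35
eef_pos: [0.5454, 0.1114, 0.2365]
tool_rot: [0.0, -0.001, 1.0, 0.001]
force: [0.0, -0.0, 0.3]
grip_width: 1.002
[0.54545454 0.11138273 0.23656786] [ 2.17714946e-04 -7.59506923e-04  9.99998629e-01  1.45522206e-03] [-0.50999713 -0.97683363  0.07677281] 0.9994082973620141 [ 0.46  0.52 -0.95  1.81  0.48  1.06  0.91]
bar 487 [0.54219635 0.1401746  0.1362072 ] [0.52797392 0.13342071 0.12982233] [0.55974009 0.14605269 0.13844133]
handle top 503 [0.54276862 0.10006526 0.15040048] [0.53065537 0.09412351 0.14619553] [0.55678105 0.10545259 0.15284809]
```

View pics/w5.png

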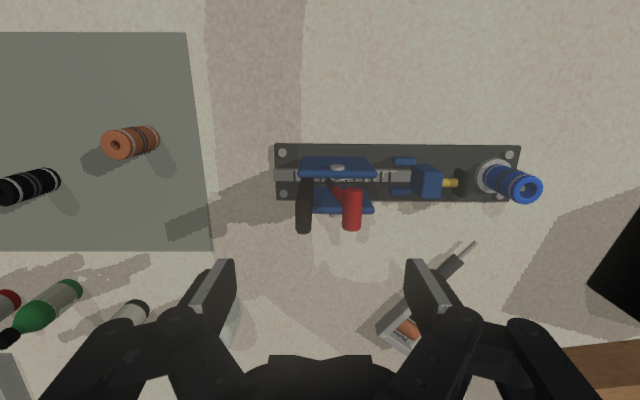

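The bar (352,209) and handle (303,205) are centred at y≈0.140 and y≈0.100. The sleeve is upright and the jaws straddle both.

```bash
python3 -m inch '[[[0,0,10],[0,0,0]],[[0,0,25],[0,0,0]],[[0,0,40],[0,0,0]],[[0,0,55],[0,0,0]],[[0,0,70],[0,0,0]],[[0,0,83],[0,0,0]],[[0,0,94],[0,0,0]],[[0,0,101],[0,0,0]],[[0,0,104],[0,0,0]],[[0,0,104],[0,0,0]]]'
python3 -m inch '[[[0,0,0],[0,0,0]],[[0,0,0],[0,0,0]],[[0,0,0],[0,0,0]],[[0,0,0],[0,0,0]],[[0,0,0],[0,0,0]],[[0,0,0],[0,0,0]],[[0,0,0],[0,0,0]],[[0,0,0],[0,0,0]],[[0,0,0],[0,0,0]],[[0,0,0],[0,0,0]]]' -1
cat > p.py <<'E'
import sys
from h import *
s=state(); print(s['eef_pos'],s['force'],s['grip_width'])
c=cam('wrist'); np.save('p.npy',c,allow_pickle=True); P=pts(c); z=P[...,2]; h=cv2.cvtColor(c['pixels'],cv2.COLOR_RGB2HSV)
n=(abs(P[...,0]-.5455)<.02)
ye=n&(h[...,0]>18)&(h[...,0]<34)&(h[...,1]>130)&(z>.03)&(z<.07)&(P[...,1]>.2)&(P[...,1]<.32)
print('yellow y',ye.sum(),P[ye][:,1].min() if ye.any() else 0,P[ye][:,1].max() if ye.any() else 0)
pd=n&(h[...,2]<60)&(z>.05)&(z<.065)&(P[...,1]>.24)&(P[...,1]<.315); print('pad y',pd.sum(),np.percentile(P[pd][:,1],[3,97]) if pd.any() else 0)
b=n&(h[...,0]>105)&(h[...,0]<130)&(h[...,1]>120); j=b&(z>.055)&(z<.065)&(P[...,1]>.17)&(P[...,1]<.3); print('jaw y',j.sum(),np.percentile(P[j][:,1],[3,97]) if j.any() else 0)
t=b&(z>.07)&(z<.085)&(P[...,1]>.29); print('sleeve top',t.sum(),P[t].mean(0),P[t].min(0),P[t].max(0))
if len(sys.argv)>1: cv2.imwrite(f'pics/{sys.argv[1]}.png',c['pixels'][:,:,::-1])
E
python3 p.py w6
```

```text
time_s: 13.4
eef_pos: [0.5455, 0.1118, 0.1324]
tool_rot: [0.0, -0.001, 1.0, 0.002]
force: [-0.0, -0.4, -0.4]
grip_width: 1.006
time_s: 14.4
eef_pos: [0.5463, 0.1091, 0.1343]
tool_rot: [0.001, 0.001, 1.0, -0.001]
force: [-4.7, -7.5, 17.8]
grip_width: 0.371
[0.54631247 0.10909939 0.13431659] [-4.72787696 -7.54311765 17.79609492] 0.3705068463476188
yellow y 196 0.25184722294949363 0.26672493399312086
pad y 677 [0.26558024 0.30878782]
jaw y 396 [0.22768919 0.24394804]
sleeve top 897 [0.54519217 0.31039753 0.07465693] [0.53060499 0.30195466 0.07001318] [0.55903798 0.32592096 0.07839117]
```

View pics/w6.png

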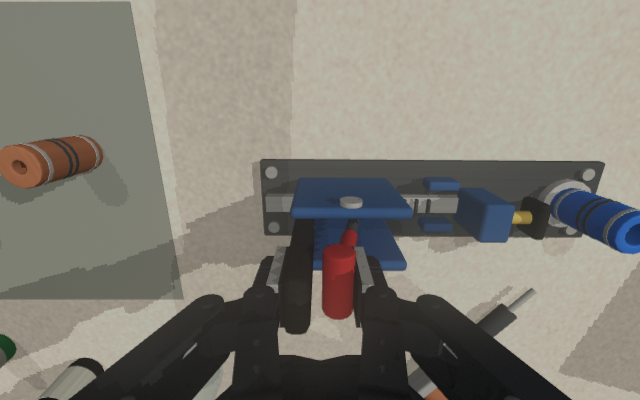

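The trigger is squeezed home: opening 0.37×85 ≈ 31.5 mm. The pad at (535,217) is still clear of the sleeve at (590,215). Second stroke.

```bash
Z='x'; python3 -m inch '[[[0,0,0],[0,0,0]],[[0,0,0],[0,0,0]],[[0,0,0],[0,0,0]],[[0,0,0],[0,0,0]],[[0,0,0],[0,0,0]],[[0,0,0],[0,0,0]],[[0,0,0],[0,0,0]],[[0,0,0],[0,0,0]],[[0,0,0],[0,0,0]],[[0,0,0],[0,0,0]]]' 1
python3 p.py
python3 -m inch '[[[0,0,0],[0,0,0]],[[0,0,0],[0,0,0]],[[0,0,0],[0,0,0]],[[0,0,0],[0,0,0]],[[0,0,0],[0,0,0]],[[0,0,0],[0,0,0]],[[0,0,0],[0,0,0]],[[0,0,0],[0,0,0]],[[0,0,0],[0,0,0]],[[0,0,0],[0,0,0]]]' -1
python3 p.py
```

```text
time_s: 15.45
eef_pos: [0.5463, 0.1091, 0.1343]
tool_rot: [0.001, 0.001, 1.0, -0.001]
force: [0.5, 0.9, 0.4]
grip_width: 1.0
[0.5463218  0.10912481 0.13431683] [0.50052037 0.87688436 0.40708302] 1.0003994462613228
yellow y 198 0.25189539336563166 0.2662861288266453
pad y 694 [0.26560652 0.30868852]
jaw y 482 [0.2273095  0.24384643]
sleeve top 891 [0.54524695 0.31033214 0.07471525] [0.53078877 0.30218139 0.07002252] [0.55956891 0.32589214 0.07798351]
time_s: 16.5
eef_pos: [0.5474, 0.109, 0.1369]
tool_rot: [0.002, 0.001, 1.0, -0.002]
force: [-4.4, -3.3, 18.6]
grip_width: 0.374
[0.54740615 0.1090491  0.13687221] [-4.3997183  -3.33248653 18.59317558] 0.3737895680847016
yellow y 196 0.26254860398046037 0.2767447300055151
pad y 692 [0.27581882 0.30853718]
jaw y 443 [0.23796394 0.2542227 ]
sleeve top 958 [0.5451885  0.31133479 0.0746501 ] [0.5305739  0.30212988 0.07000798] [0.55944321 0.32638668 0.07826472]
```

```bash
python3 -m inch '[[[0,0,0],[0,0,0]],[[0,0,0],[0,0,0]],[[0,0,0],[0,0,0]],[[1,1,2],[0,0,0]],[[1,1,4],[0,0,0]],[[1,1,4],[0,0,0]],[[1,1,4],[0,0,0]],[[1,1,4],[0,0,0]],[[1,1,4],[0,0,0]],[[1,1,4],[0,0,0]]]' 1
python3 -m inch '[[[0,0,0],[0,0,0]],[[0,0,0],[0,0,0]],[[0,0,0],[0,0,0]],[[0,0,0],[0,0,0]],[[0,0,0],[0,0,0]],[[0,0,0],[0,0,0]],[[0,0,0],[0,0,0]],[[0,0,0],[0,0,0]],[[0,0,0],[0,0,0]],[[0,0,0],[0,0,0]]]' -1
python3 p.py w7
```

```text
time_s: 17.55
eef_pos: [0.5465, 0.11, 0.1329]
tool_rot: [0.002, 0.001, 1.0, -0.002]
force: [-0.6, -0.1, -0.5]
grip_width: 0.996
time_s: 18.55
eef_pos: [0.5475, 0.1091, 0.1353]
tool_rot: [0.003, 0.002, 1.0, -0.003]
force: [-4.5, -5.0, 19.1]
grip_width: 0.37
[0.54750775 0.10907481 0.13534124] [-4.49140931 -5.04934928 19.05975434] 0.3701000703360599
yellow y 189 0.27317306650745815 0.28694063081326526
pad y 733 [0.28555886 0.30875755]
jaw y 639 [0.24773813 0.26448961]
sleeve top 870 [0.54528992 0.30993815 0.07471633] [0.5308672  0.30194307 0.07003041] [0.55903337 0.32527129 0.0780553 ]
```

View pics/w7.png

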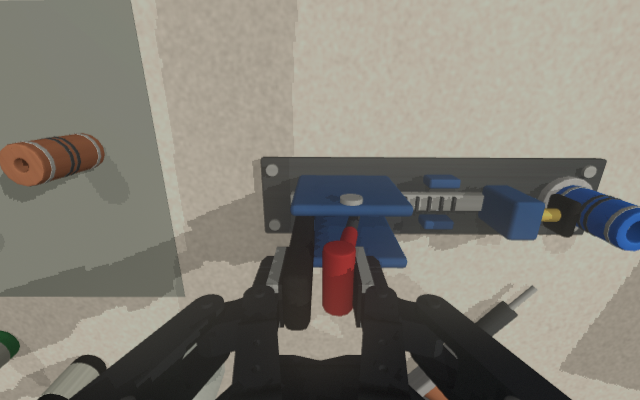

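After three strokes the jaw advances about 10 mm each time. The pad at (565,215) is close to the sleeve but not on it yet. Fourth stroke.

```bash
python3 -m inch '[[[0,0,0],[0,0,0]],[[0,0,0],[0,0,0]],[[0,0,0],[0,0,0]],[[1,1,2],[0,0,0]],[[1,1,3],[0,0,0]],[[1,1,3],[0,0,0]],[[1,1,3],[0,0,0]],[[1,1,3],[0,0,0]],[[1,1,3],[0,0,0]],[[1,1,3],[0,0,0]]]' 1
python3 -m inch '[[[0,0,0],[0,0,0]],[[0,0,0],[0,0,0]],[[0,0,0],[0,0,0]],[[0,0,0],[0,0,0]],[[0,0,0],[0,0,0]],[[0,0,0],[0,0,0]],[[0,0,0],[0,0,0]],[[0,0,0],[0,0,0]],[[0,0,0],[0,0,0]],[[0,0,0],[0,0,0]]]' -1
python3 p.py w8
```

```text
time_s: 19.6
eef_pos: [0.5466, 0.11, 0.1324]
tool_rot: [0.003, 0.002, 1.0, -0.003]
force: [-0.8, -1.0, -0.6]
grip_width: 0.996
time_s: 20.6
eef_pos: [0.5476, 0.1091, 0.1348]
tool_rot: [0.004, 0.003, 1.0, -0.004]
force: [-4.4, -5.4, 19.3]
grip_width: 0.377
[0.5475759  0.10910167 0.1348128 ] [-4.37626658 -5.39870673 19.34539524] 0.3767650044560642
yellow y 182 0.28427414217097713 0.2964086402428506
pad y 738 [0.25417212 0.30877021]
jaw y 847 [0.25704276 0.27441239]
sleeve top 807 [0.54532111 0.3093509  0.07474014] [0.53099848 0.30208299 0.0700351 ] [0.55940453 0.32456137 0.07775041]
```

View pics/w8.png

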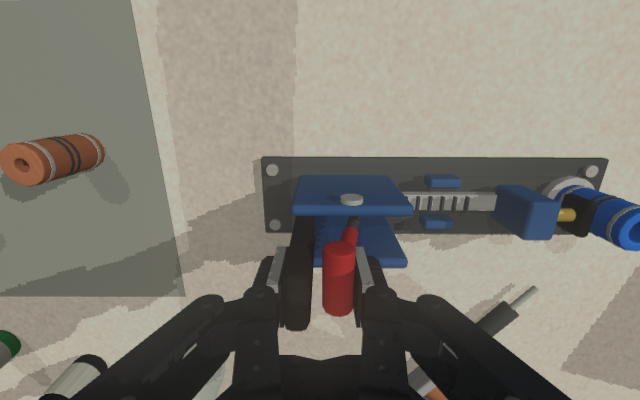

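The pad at (578,215) has just reached the sleeve and the stem is almost fully out, with at most ~1.5 mm of give. One more 10 mm stroke should leave it about half-way in.

```bash
python3 -m inch '[[[0,0,0],[0,0,0]],[[0,0,0],[0,0,0]],[[0,0,0],[0,0,0]],[[1,1,2],[0,0,0]],[[1,1,3],[0,0,0]],[[1,1,3],[0,0,0]],[[1,1,3],[0,0,0]],[[1,1,3],[0,0,0]],[[1,1,3],[0,0,0]],[[1,1,3],[0,0,0]]]' 1
python3 p.py
python3 -m inch '[[[0,0,0],[0,0,0]],[[0,0,0],[0,0,0]],[[0,0,0],[0,0,0]],[[0,0,0],[0,0,0]],[[0,0,0],[0,0,0]],[[0,0,0],[0,0,0]],[[0,0,0],[0,0,0]],[[0,0,0],[0,0,0]],[[0,0,0],[0,0,0]],[[0,0,0],[0,0,0]]]' -1
python3 p.py w9
```

```text
time_s: 21.65
eef_pos: [0.5467, 0.11, 0.1319]
tool_rot: [0.004, 0.003, 1.0, -0.004]
force: [0.5, -0.3, 0.9]
grip_width: 0.999
[0.54666115 0.11004232 0.13185283] [ 0.45236484 -0.2884255   0.89659683] 0.9993259581987829
yellow y 195 0.2833625040341783 0.2963291058194185
pad y 815 [0.25401265 0.30891515]
jaw y 910 [0.25717732 0.27409826]
sleeve top 753 [0.54538963 0.3086296  0.07472044] [0.53122488 0.3024302  0.0700563 ] [0.55897276 0.32226379 0.07799896]
time_s: 22.7
eef_pos: [0.5477, 0.1091, 0.1345]
tool_rot: [0.005, 0.004, 1.0, -0.006]
force: [-6.2, -5.8, 21.2]
grip_width: 0.37
[0.54765104 0.10910836 0.13446084] [-6.22944133 -5.77258462 21.23622678] 0.3703815730256215
yellow y 62 0.2938607720190365 0.2992080001454346
pad y 809 [0.26351827 0.31026291]
jaw y 979 [0.2664192  0.28361508]
sleeve top 657 [0.54569557 0.31015602 0.07469788] [0.53185968 0.30408494 0.07029273] [0.55928059 0.32254789 0.07790208]
```

The jaw advanced about 9.5 mm. The visible stem shrank from 13 to 5 mm, so the pad has about 7–8 mm of give, and the sleeve only took up its play on the pin. The trigger is home at the same opening as the earlier full strokes, so I'm handing in.

```bash
python3 -c "
from workcell import *
print(state()['grip_width']); print(job_done())"
```

```text
0.3753207556923065
the job is handed in; nothing more can be done
None
```

I put the larger blue sleeve on the pin, let go of it, and pumped the trigger five full strokes. I handed in at about 22.7 s, still holding the trigger squeezed home; no verdict was reported.

**Last checks (wrist camera, numbers only):**
- **Pad:** the visible yellow stem shrank from about 13 to 5 mm on the last stroke, so the pad is pushed in about 7–8 mm (wanted 3 to 16.5 mm).
- **Sleeve:** it stands upright on the pin, with its top measured at about 77 mm after release (76 mm expected). It shifted about 1.5–2 mm on the last stroke, which fits the play on the pin.
- **Trigger:** the fingers closed to about 31.5 mm, the same as on the earlier full strokes (33 mm nominal when squeezed home).

**Disagreements and limits:**
- The side and wrist cameras put the pin about 2 mm apart along the clamp. I used the wrist camera's value, and the sleeve went down without resistance.
- Each squeeze lifted the tool 2–3 mm with about 20 N of vertical force. I lowered it again before each of the last three strokes.
- I had used all 12 picture views before the last stroke, so its result was not checked by eye.

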